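Fit a drying cartridge into its sprung cradle

ROBOT

A 6-joint arm with a two-finger parallel gripper is mounted at the origin on a cart in front of the work surface, level with it; the furniture and walls round the work are solid. World frame = base frame: x ahead of the robot, y to its left, z up, the work surface at z = 0. Lengths are in m, angles in rad, forces in N, time in s.
With the tool pointing down it reaches from about 0.3 to 0.95 m from the base axis. Payload 3.1 kg.
Tool frame: the origin (TCP) lies on the mounting face of the last link; the fingertips stand 173 mm ahead of it and the grasp point (between the pads) lies 155 mm ahead of it; z points along the fingers, y is the line along which they close (so a half turn about z gives the same grasp; the last joint's range is limited). The gripper opens to 85 mm and grips with 20 to 120 N. Pads are 22 mm wide; open, the fingers measure 114 mm over their backs; the gripper's body (76 mm by 85 mm) begins 54 mm behind the grasp point. The pads swing forward as they close: fully open they stand 13 mm farther back than shut.
Start: joints at [-1.254, 0.308, 1.634, -0, 1.2, -0.07], TCP at [0.236, -0.579, 0.405] pointing down, gripper open.
Joint ranges: [-3.06, 3.06], [-0.79, 1.96], [0.05, 2.63], [-1.19, 4.34], [0.05, 2.64], [-2.94, 2.94]. Speed limits (rad/s): [2.79, 2.79, 3.14, 3.14, 3.14, 3.14].

INTERFACE

Orientations are given as a rotation vector (axis times angle).
In Python, from rig import env, vision gives the robot as it stands.
- The arm moves only by the tool play_rows, never from a script. Its argument "moves" is a list of rows, each a list of 3 entries, a list of its own where there are three numbers: the shift along the tool's x, y, z in units of 40 mm (1.0 is 40 mm), then the turn about the tool's z in units of 6 degrees (1.0 is 6 degrees), then the closure, from -1 (fully open) to 1 (shut). A call has 1 to 8 rows; each row shifts and turns the commanded pose from where the row before left it, along the tool's axes as they then stand; what a row does not reach is not made up. A row lasts 1/10 s, in which the tool goes at most 50 mm and 8.59 degrees, less where a joint would pass 70% of its speed; a pose out of reach is approached as far as the arm can. A call is refused whole if a number of a shift passes 1 or a number of a turn 1, either way. A call with a gripper value outside its range is refused whole. The fingers move at their own pace and stop on an object; "newtons" is the grip in N (left out, the last holds). Time passes only in rows, so rows that do not move let the fingers close. It gives the time, the measured TCP pose, the force, the opening and the grip force at its end, in the units of the state.
- env.get_state(): the state, without advancing time (a new reading comes with each control period).
- vision.get_image(name): name is "scene" or "top" or "wrist"; returns the picture (400x640x3 uint8, blue, green, red); there is no depth.
- vision.camera_model(name): a dict with "camera_matrix" (3x3 intrinsics, pixels), "dist_coeffs" ([k1, k2, p1, p2, k3] as OpenCV has them; the pictures are not rectified), "rvec" (rotation vector, rad) and "tvec" (3), from world to camera coordinates, as OpenCV has them. Camera axes: x right, y down, z forward; pixel columns grow to the right and rows downward; lengths in m; the calibration is good to about 2 mm. A picture is of the moment at which its call begins: read the wrist's pose just before it. camera_model takes no time and is no camera call; for the wrist camera it gives the pose at the moment of the call.
- env.sign_off(): hands the job in; it is judged then, once.
Trained networks look in the newest picture that a camera, given by its name, has taken for a name from the list of things; names that differ only in an ending like _2 or _b are one class to them, and where a whole thing is asked for, a point or a joint stands for the part that bears it (a point fixed in the world has none). Each returns a list of dicts, best first, with "conf" (0 to 1); they miss things now and then, are a little off and sometimes report something else, mostly with a low value. They report only what shows in the picture. A call takes as long as a camera call.
- vision.look_for(thing, camera): "bbox" ([left, top, right, bottom] in pixels, round what is visible of it).
- vision.outline_of(thing, camera): "pixels" (400x640 bool, what is visible of it) and "bbox" ([left, top, right, bottom] in pixels, round what is visible of it).
- vision.place_of(thing, camera): "uv" ([column, row] in pixels: a listed point, or the origin of a listed thing).
The state is a dict: "clock": time; "qpos": joint angles; "qvel": joint speeds; "joint_torque": joint torques, N m; "position": TCP position; "ee_rot": TCP orientation; "contact_force": force on the tool from outside, world axes, zero at the start; "ft_torque": the same for the moment, N m; "gripper_width": finger opening in m; "finger_force": force on a finger pad.
Only numpy, scipy, OpenCV 4.12 (cv2) and the standard library are available. Lean on these libraries where they do the work, as an engineer would, in place of code of your own. Each camera call takes 0.05 s, during which the arm holds its last target. There are 200 camera calls.

TASK

Fit the loose drying cartridge lying on the bench into the cradle: its ball end goes into the cup of the sprung plunger, its domed end into the fixed seat, so that the spring holds it between them. It is too long to drop straight in: enter the ball end with the other end raised, push the plunger back fully through its stroke with the cartridge, lower the domed end in line with the fixed seat and let the spring press it home, then let go. Do not knock over the bottle, the jar or the vial.

Things in the scene. Friction and masses are not known exactly. Their poses are not given: they have to be found in the camera images.
- cradle: sprung cartridge cradle fixed to the bench. Origin on the bench, below the middle of a fitted cartridge's two seats; y along its axis (46 mm up) to the sprung end, z up. Dark plate 76 wide, 10 thick, y -110 to 152. Grey spring housing y 92 to 138, 50 wide, top 69 mm up. Fixed seat: grey block with steel ring of 35 mm diameter, y -94 to -74, top 64 mm up. Hose barbs 30 mm long behind both ends
- fixed_seat (a point): where the dome's centre lies once seated in the fixed seat: on the axis at y = -66 mm of the cradle, 8 mm in front of the seat's mouth. The seat is a steel cone 24 mm wide at the mouth, open towards the plunger; the seated dome reaches 6 mm into it, so it passes the rim only with its centre at y > -60 mm
- plunger_cup (a point): where the ball's centre lies once in the plunger's cup: on the axis, 1 mm inside the cup's mouth. Moves with the plunger: y = 57 mm of the cradle at rest, 74 mm at the end of the stroke. The cup is a steep steel cone 26 mm wide at the mouth, 34 mm in outer diameter, open towards the fixed seat
- plunger (a joint): travel of the sprung plunger along the cradle's +y: 0 sprung out, 0.017 m at its hard stop. The spring pushes with about 5 N at rest, 13 N at the end, hidden friction under 1 N. Reads 0.009 with the cartridge fitted; the dome passes the rim of the fixed seat only at 0.015 or more
- cartridge: loose drying cartridge, about 0.28 kg, 156 mm long: aluminium tube 36 mm in diameter between two steel hexagon collars (44 mm across flats, 12 mm thick, 90 mm apart), lying on their flats. Origin at the middle of the tube on its axis (22 mm above the bench as it lies); y along the axis to the ball end. Grip it across the tube
- ball_end (a point): centre of the ball (20 mm in diameter, on a stem 13 mm thick) at one end of the cartridge, on its axis at y = +72 mm; the end's tip is 10 mm farther
- dome_end (a point): centre of the dome (28 mm in diameter, short and stout, no stem) at the other end of the cartridge, on its axis at y = -60 mm, 132 mm from the ball's centre; the end's tip is 14 mm farther
- bottle: brown glass bottle with white cap, 56 mm in diameter, 114 mm high, a bystander; origin at the centre of its underside, z up
- jar: white sample jar with blue lid, 58 mm in diameter, 83 mm high, a bystander; origin at the centre of its underside, z up
- vial: small glass vial with black cap, 27 mm in diameter, 56 mm high, a bystander; origin at the centre of its underside, z up

How it is judged:
On the way:
1. the cartridge's ball is in the plunger's cup and has pushed the plunger back by at least 15.5 of its 17 mm (value of joint plunger above 0.0155 m and distance between ball_end and plunger_cup below 0.004 m and contact force between cartridge and cradle above 3 N), for 0.1 s.
At the end, for the whole second after the job is handed in: the cartridge is held by the spring in the cradle, its ball seated in the plunger's cup and its dome in the fixed seat (each centre within 3 mm), the plunger 6.5 to 11.5 mm back, at rest and let go (distance between ball_end and plunger_cup below 0.003 m and distance between dome_end and fixed_seat below 0.003 m and value of joint plunger between 0.0065 and 0.0115 m and linear speed of cartridge below 0.02 m/s); the robot touches nothing.
It fails at once if the bottle, the jar or the vial is knocked over (angle between any of bottle, jar, vial's own z axis and vertical above 0.6 rad).
It also fails if it takes over 48 s, if anything falls off the work surface, if the arm or the gripper's body presses on something with over 40 N, if the wrist force passes 120 N, or if a joint passes its speed limit or range.

## Working session

There is one attempt and no reset: what is moved stays moved. The work goes in short steps, Python scripts to look and compute and a tool call to move; the robot and the scene stay as the last step left them, time stands still between calls to the robot, and variables do not carry over. Pictures are saved under pics/ and viewed, at most 10 in all, crops included, and the job is handed in when it is done.

Besides the shell and the picture viewer there is one more tool, called as name(argument=value, ...), one argument or row to a line, values as JSON. play_rows: Moves the arm, as the interface text tells. Its arguments: {"type":"object","properties":{"moves":{"type":"array"},"newtons":{"type":"number"}},"required":["moves"]}

```bash
mkdir -p pics
cat > h.py <<'E'
import numpy as np, cv2
from rig import env, vision
def ray(cam,uv):
    m=vision.camera_model(cam); K=np.array(m["camera_matrix"]);d=np.array(m["dist_coeffs"])
    R=cv2.Rodrigues(np.array(m["rvec"],float))[0]; t=np.array(m["tvec"],float).ravel()
    p=cv2.undistortPoints(np.array([[uv]],float),K,d).ravel()
    return -R.T@t, R.T@np.array([p[0],p[1],1.])
def atz(cam,uv,z):
    o,v=ray(cam,uv); return o+v*(z-o[2])/v[2]
def proj(cam,P):
    m=vision.camera_model(cam)
    return cv2.projectPoints(np.array(P,float).reshape(-1,1,3),np.array(m["rvec"],float),np.array(m["tvec"],float),np.array(m["camera_matrix"]),np.array(m["dist_coeffs"]))[0].reshape(-1,2)
E
python3 - <<'E'
from h import *
np.set_printoptions(precision=4,suppress=True)
s=env.get_state();print(s["clock"],s["position"],s["ee_rot"],s["gripper_width"],cv2.Rodrigues(np.array(s["ee_rot"]))[0])
Z=dict(cradle=0,fixed_seat=.046,plunger_cup=.046,cartridge=.022,ball_end=.022,dome_end=.022,bottle=0,jar=0,vial=0)
for c in ["top","scene"]:
    im=vision.get_image(c);cv2.imwrite(f"pics/{c}0.png",im)
    print(c,"cam",ray(c,(320,200)))
    for k,z in Z.items():
        for r in vision.place_of(k,c)[:2]: print(c,k,round(r["conf"],2),np.round(r["uv"],1),atz(c,r["uv"],z))
print(env.get_state()["clock"])
E
```

```text
0.0 [ 0.2356 -0.5784  0.4035] [-3.0808 -0.6034  0.0004] 0.08549618661658 [[ 0.9261  0.3772 -0.0007]
 [ 0.3772 -0.9261  0.0021]
 [ 0.0002 -0.0023 -1.    ]]
top cam (array([ 0.4397, -0.0265,  1.2526]), array([ 0.089 ,  0.0059, -0.9961]))
top cradle 0.76 [303.8 194.5] [0.5688 0.0332 0.    ]
top fixed_seat 0.55 [320.6 194.1] [ 0.5658 -0.0209  0.046 ]
top plunger_cup 0.46 [280.  196.1] [0.5583 0.1047 0.046 ]
top plunger_cup 0.43 [362.4 231.1] [ 0.4532 -0.1502  0.046 ]
top cartridge 0.91 [378.1 211.1] [ 0.5166 -0.2019  0.022 ]
top ball_end 0.7 [364.9 230. ] [ 0.457  -0.1604  0.022 ]
top dome_end 0.71 [390.9 197.1] [ 0.5611 -0.2424  0.022 ]
top bottle 0.85 [366.6 154.7] [ 0.7007 -0.1686  0.    ]
top jar 0.69 [207.8 215.5] [0.498 0.34  0.   ]
top jar 0.3 [364.9 230.1] [ 0.457  -0.1628  0.    ]
top vial 0.6 [424.1 233.2] [ 0.4492 -0.3508  0.    ]
top vial 0.39 [388.2 196.2] [ 0.5661 -0.2376  0.    ]
scene cam (array([0.0232, 0.6866, 0.6807]), array([ 0.5   , -0.6315, -0.5927]))
scene cradle 0.66 [314.1 220.3] [0.5537 0.0427 0.    ]
scene fixed_seat 0.97 [322.4 191.6] [ 0.5773 -0.024   0.046 ]
scene fixed_seat 0.15 [312.7 217.2] [0.5283 0.0788 0.046 ]
scene plunger_cup 0.56 [295.8 218.7] [0.5579 0.1092 0.046 ]
scene cartridge 0.81 [372.1 176.9] [ 0.5275 -0.2014  0.022 ]
scene ball_end 0.57 [381.3 190. ] [ 0.4703 -0.1593  0.022 ]
scene ball_end 0.43 [419.6 168.6] [ 0.4368 -0.3301  0.022 ]
scene dome_end 0.95 [365.9 165.7] [ 0.5768 -0.2438  0.022 ]
scene bottle 0.86 [315.8 172.8] [ 0.6965 -0.1436  0.    ]
scene jar 0.75 [249.8 303.2] [0.488  0.3415 0.    ]
scene vial 0.5 [418.2 170.2] [ 0.4497 -0.3527  0.    ]
1.0
```

View images.

```bash
python3 -c "
import cv2,numpy as np
a=cv2.imread('pics/top0.png')[110:290,170:450];b=cv2.imread('pics/scene0.png')[110:350,180:460]
cv2.imwrite('pics/t1.png',cv2.resize(a,None,fx=2.8,fy=2.8,interpolation=cv2.INTER_CUBIC))
cv2.imwrite('pics/s1.png',cv2.resize(b,None,fx=2.5,fy=2.5,interpolation=cv2.INTER_CUBIC))"
```

```text
(no output)
```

View pics/t1.png

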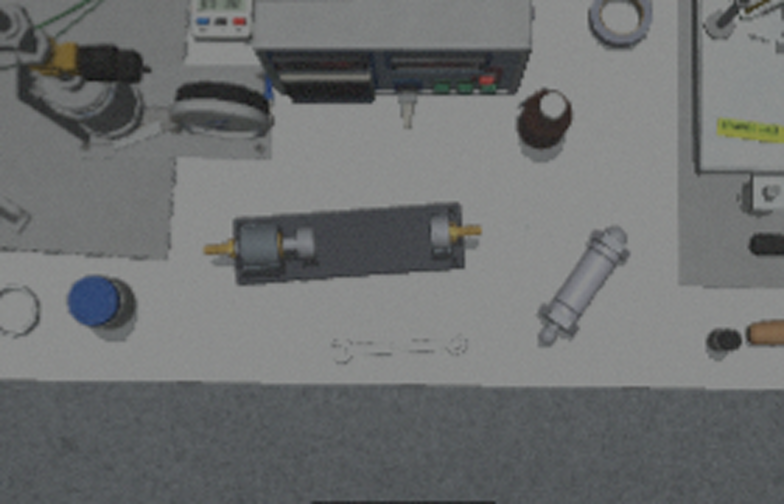

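View pics/s1.png

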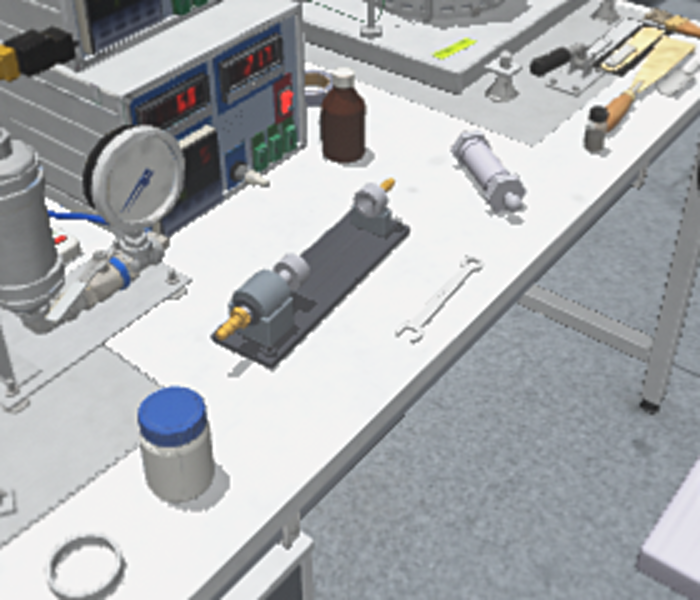

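The top view shows the cartridge with its ball end at lower left (about 545,340) and its dome end at upper right (615,235). The cradle's sprung end is on the left, and both views agree with the networks.

play_rows(
  moves=[
    [[0.83, -0.5, 0.08], 0, -1],
    [[0.83, -0.5, 0.08], 0, -1],
    [[0.83, -0.5, 0.08], 0, -1],
    [[0.83, -0.5, 0.08], 0, -1],
    [[0.83, -0.5, 0.08], 0, -1],
    [[0.83, -0.5, 0.08], 0, -1],
    [[0.83, -0.5, 0.08], 0, -1],
    [[0.83, -0.5, 0.08], 0, -1],
  ],
  newtons=40,
)

```text
clock: 1.8
position: [0.4221, -0.3292, 0.3792]
ee_rot: [3.083, 0.603, 0.001]
contact_force: [0.3, -0.9, -0.2]
gripper_width: 0.0854
finger_force: 0.0
```

play_rows(
  moves=[
    [[0.83, -0.5, 0.08], 0, -1],
    [[0.83, -0.5, 0.08], 0, -1],
    [[0.83, -0.5, 0.08], 0, -1],
    [[0.83, -0.5, 0.08], 0, -1],
    [[0, 0, 0], -1, -1],
    [[0, 0, 0], -1, -1],
    [[0, 0, 0], -1, -1],
    [[0, 0, 0], -1, -1],
  ],
)

```text
clock: 2.6
position: [0.5143, -0.206, 0.3663]
ee_rot: [2.887, 1.239, 0.0]
contact_force: [0.1, 0.3, -0.3]
gripper_width: 0.0855
finger_force: 0.0
```

play_rows(
  moves=[
    [[0, 0, 0], -1, -1],
    [[0, 0, 0], -1, -1],
    [[0, 0, 0], -1, -1],
    [[0, 0, 0], -1, -1],
    [[0, 0, 0], -1, -1],
    [[0, 0, 0], -1, -1],
    [[0, 0, 0], -1, -1],
    [[0, 0, 0], -1, -1],
  ],
)

```text
clock: 3.4
position: [0.5142, -0.2063, 0.3664]
ee_rot: [2.134, 2.305, 0.0]
contact_force: [-0.0, -0.3, 0.1]
gripper_width: 0.0855
finger_force: 0.0
```

play_rows(
  moves=[
    [[0, 0, 0], -1, -1],
    [[0, 0, 0], -1, -1],
    [[0, 0, 0], -1, -1],
    [[0, 0, 0], -1, -1],
    [[0, 0, 0], -1, -1],
    [[0, 0, 0], -1, -1],
    [[0, 0, 0], -1, -1],
    [[0, 0, 0], -1, -1],
  ],
)

```text
clock: 4.2
position: [0.5142, -0.2063, 0.3664]
ee_rot: [1.012, 2.974, -0.0]
contact_force: [-0.4, -0.3, -0.1]
gripper_width: 0.0854
finger_force: 0.0
```

```bash
cat > look.py <<'E'
import sys
from h import *
np.set_printoptions(precision=4,suppress=True)
s=env.get_state();R=cv2.Rodrigues(np.array(s["ee_rot"]))[0];p=np.array(s["position"])
print(s["clock"],p,"heading x",np.degrees(np.arctan2(R[1,0],R[0,0])),"tilt",R[2],"w",s["gripper_width"],"F",s["contact_force"],s["finger_force"])
im=vision.get_image("wrist");cv2.imwrite(sys.argv[1],im)
for a in sys.argv[2:]:
    k,z=a.split(":")
    for r in vision.place_of(k,"wrist")[:2]:
        P=atz("wrist",r["uv"],float(z)); print(k,round(r["conf"],2),np.round(r["uv"],1),P,"tool:",R.T@(P-p))
E
python3 look.py pics/w1.png cartridge:.022 ball_end:.022 dome_end:.022
```

```text
4.2 [ 0.5142 -0.2063  0.3664] heading x 142.40828357211583 tilt [-0.0002  0.     -1.    ] w 0.08542947929150177 F [-0.3808 -0.2966 -0.0561] 0.0
cartridge 0.57 [320.2 183.3] [ 0.5138 -0.2033  0.022 ] tool: [0.0022 0.0021 0.3444]
ball_end 0.73 [315.5 115.6] [ 0.4559 -0.1642  0.022 ] tool: [ 0.072  -0.0023  0.3444]
dome_end 0.87 [326.1 238.7] [ 0.569  -0.2377  0.022 ] tool: [-0.0625  0.0085  0.3444]
```

View pics/w1.png

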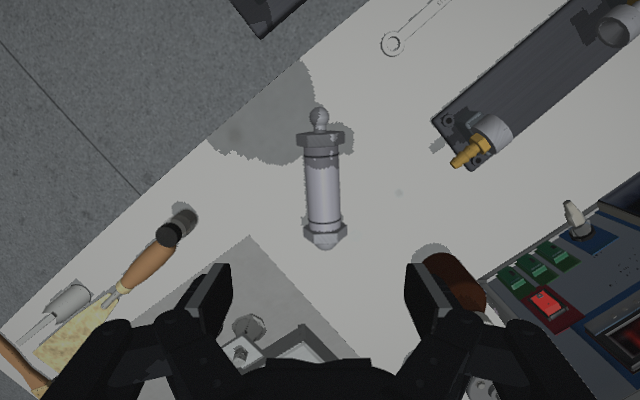

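play_rows(
  moves=[
    [[-0.15, 0.1, 0.9], -0.4, -1],
    [[0, 0, 0.9], 0, -1],
    [[0, 0, 0.9], 0, -1],
    [[0, 0, 0.9], 0, -1],
    [[0, 0, 0.7], 0, -1],
    [[0, 0, 0.4], 0, -1],
    [[0, 0, 0], 0, -1],
  ],
)

```text
clock: 5.1
position: [0.5201, -0.2062, 0.1759]
ee_rot: [-0.956, -2.987, -0.001]
contact_force: [-1.2, 0.4, -0.2]
gripper_width: 0.0854
finger_force: 0.0
```

play_rows(
  moves=[
    [[0, 0, 0], 0, 1],
    [[0, 0, 0], 0, 1],
    [[0, 0, 0], 0, 1],
    [[0, 0, 0], 0, 1],
    [[0, 0, 0], 0, 1],
    [[0, 0, 0], 0, 1],
  ],
  newtons=40,
)

```text
clock: 5.7
position: [0.5223, -0.2072, 0.1801]
ee_rot: [0.955, 2.99, -0.001]
contact_force: [-1.1, 1.0, 6.1]
gripper_width: 0.0347
finger_force: 39.7
```

play_rows(
  moves=[
    [[0, 0, -0.8], 0, 1],
    [[0, 0, -0.8], 1, 1],
    [[0, 0, -0.8], 1, 1],
    [[0, 0, -0.8], 1, 1],
    [[0, 0, -0.8], 1, 1],
    [[0, 0, 0], 1, 1],
    [[0, 0, 0], 1, 1],
    [[0, 0, 0], 1, 1],
  ],
)

```text
clock: 6.5
position: [0.5209, -0.2066, 0.3384]
ee_rot: [-1.97, -2.447, 0.0]
contact_force: [-0.2, 0.1, -3.2]
gripper_width: 0.0347
finger_force: 41.3
```

play_rows(
  moves=[
    [[0, 0, 0], 1, 1],
    [[0.9, 0.3, 0], 0.5, 1],
    [[0.9, 0.3, 0], 0, 1],
    [[0.9, 0.3, 0], 0, 1],
    [[0.9, 0.3, 0], 0, 1],
    [[0.9, 0.3, 0], 0, 1],
    [[0, 0, 0], 0, 1],
  ],
)

```text
clock: 7.2
position: [0.5683, -0.019, 0.3379]
ee_rot: [-2.145, -2.293, -0.003]
contact_force: [0.8, -0.9, -1.8]
gripper_width: 0.0349
finger_force: 41.1
```

```bash
python3 look.py pics/w2.png cradle:0 fixed_seat:.046 plunger_cup:.046 ball_end:.185 dome_end:.185
```

```text
7.2 [ 0.5683 -0.019   0.3379] heading x 93.80475057019696 tilt [ 0.0022  0.0001 -1.    ] w 0.03490232042905506 F [ 0.7502 -0.8608 -1.842 ] 41.09282612800598
plunger_cup 0.76 [315.8  59.2] [0.5583 0.0928 0.046 ] tool: [ 0.1115 -0.0026  0.2922]
ball_end 0.7 [315.1 109.6] [0.5615 0.0551 0.185 ] tool: [ 0.074  -0.0019  0.1531]
dome_end 0.75 [317.4 367.7] [ 0.5703 -0.0745  0.185 ] tool: [-0.0559 -0.0018  0.1528]
```

View pics/w2.png

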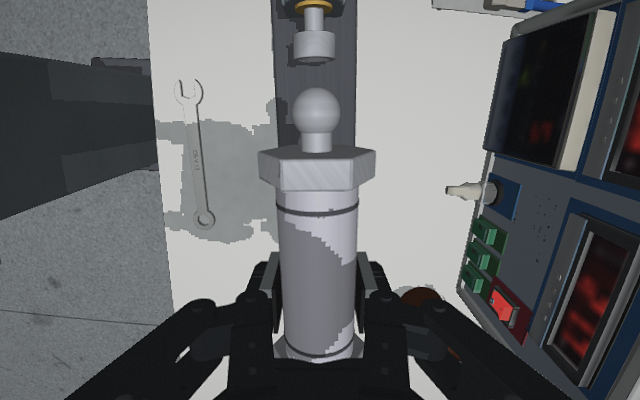

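The wrist view shows the cartridge held level with the ball at (316,108). The cup is ahead at about (315,50), with its mouth edge at row 62 and its width spanning columns 294–336. The plate edges lie at columns 273–356.

Run:
```python
from h import *
np.set_printoptions(precision=4,suppress=True)
print("cam",ray("wrist",(320,200)))
for uv,z in [((315,62),.063),((294,50),.046),((336,50),.046),((315.8,59.2),.046),((316,108),.180)]: print(uv,z,atz("wrist",uv,z))
im=cv2.imread("pics/w2.png");g=cv2.cvtColor(im,cv2.COLOR_BGR2GRAY)
for v in (5,20,70,85,100,120,140):
    r=g[v,260:370].astype(int); print(v,260+np.where(np.abs(np.diff(cv2.GaussianBlur(g,(3,3),0)[v,260:370].astype(int)))>22)[0])
a=cv2.imread("pics/top0.png")[170:220,240:350];cv2.imwrite("pics/t2.png",cv2.resize(a,None,fx=7,fy=7,interpolation=cv2.INTER_CUBIC))
```

```text
cam (array([0.5627, 0.0561, 0.3078]), array([ 0.0243, -0.294 , -0.9557]))
(315, 62) 0.063 [0.5585 0.088  0.063 ]
(294, 50) 0.046 [0.5411 0.0981 0.046 ]
(336, 50) 0.046 [0.5742 0.1001 0.046 ]
(315.8, 59.2) 0.046 [0.5587 0.0923 0.046 ]
(316, 108) 0.18 [0.5619 0.0555 0.18  ]
5 [269 270 331 356 357]
20 [269 270 271 304 322 355 356 357]
70 [272 273 355 356]
85 [273 274 355 356]
100 [269 274 275 354 355 356]
120 [269 275 276 354 355 356]
140 [276 277 354 355]
```

View pics/t2.png

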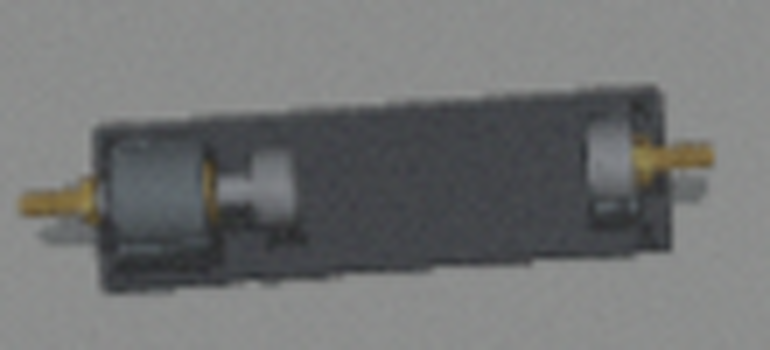

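The enlarged top crop shows the cup mouth at (297,185), the seat mouth at (587,158), and the plate corners at (95,128), (103,292), (670,250) and (660,88).

Run:
```python
from h import *
np.set_printoptions(precision=4,suppress=True)
f=lambda x,y:(239.5+x/7,169.5+y/7)
C=np.array([atz("top",f(*c),.01) for c in [(95,128),(103,292),(670,250),(660,88)]]);print(C)
d=(C[0]+C[1]-C[2]-C[3])/2;L=np.linalg.norm(d);d/=L;m=C.mean(0);print("L",L,"head",np.degrees(np.arctan2(d[1],d[0])),"origin",m-d*.021)
print("cupmouth",atz("top",f(297,185),.055),"seatmouth",atz("top",f(587,158),.055))
l=np.array([atz("wrist",(u+.5,v),.01) for u,v in [(270,20),(272.5,70),(273.5,85),(275.5,120),(276.5,140)]])
r=np.array([atz("wrist",(u+.5,v),.01) for u,v in [(356,20),(355.5,70),(355.3,85),(355,120),(354.5,140)]])
for q in (l,r):
    p=np.polyfit(q[:,1],q[:,0],1);print("head",90-np.degrees(np.arctan(p[0])),"x at y=.045,.1",np.polyval(p,[.045,.1]))
```

```text
[[ 0.5877  0.1953  0.01  ]
 [ 0.5128  0.1896  0.01  ]
 [ 0.5346 -0.0676  0.01  ]
 [ 0.6087 -0.0625  0.01  ]]
L 0.2583966724128867 head 94.75705158000805 origin [0.5627 0.0428 0.01  ]
cupmouth [0.558  0.0978 0.055 ] seatmouth [ 0.5713 -0.0294  0.055 ]
head 94.58431251289765 x at y=.045,.1 [0.523  0.5186]
head 94.65631661420305 x at y=.045,.1 [0.599  0.5945]
```

play_rows(
  moves=[
    [[0.39, -0.03, 0.7], -0.13, 1],
    [[0.39, 0, 0.7], 0, 1],
    [[0, 0, 0.7], 0, 1],
    [[0, 0, 0.1], 0, 1],
    [[0, 0, 0], 0, 1],
  ],
  newtons=25,
)

```text
clock: 8.0
position: [0.5643, 0.0072, 0.2495]
ee_rot: [-2.136, -2.301, 0.003]
contact_force: [0.6, 0.1, -2.1]
gripper_width: 0.0346
finger_force: 40.9
```

play_rows(
  moves=[
    [[0, 0, 0.1], 0, 1],
    [[0, 0, 0.1], 0, 1],
    [[0, 0, 0.1], 0, 1],
  ],
)

```text
clock: 8.3
position: [0.5662, 0.0081, 0.2403]
ee_rot: [2.135, 2.301, 0.006]
contact_force: [-0.9, 5.1, 5.4]
gripper_width: 0.0348
finger_force: 41.7
```

play_rows(
  moves=[
    [[0.04, 0, 0.08], 0, 1],
    [[0.04, 0, 0.08], 0, 1],
    [[0.04, 0, 0.08], 0, 1],
  ],
  newtons=22,
)

```text
clock: 8.6
position: [0.5657, 0.0127, 0.2298]
ee_rot: [2.132, 2.302, 0.003]
contact_force: [1.4, -1.4, 3.7]
gripper_width: 0.0346
finger_force: 42.5
```

```bash
python3 look.py pics/w3.png ball_end:.07
python3 - <<'E'
from h import *
im=vision.get_image("scene");cv2.imwrite("pics/s3.png",cv2.resize(im[140:290,220:420],None,fx=4,fy=4,interpolation=cv2.INTER_CUBIC))
E
```

```text
8.6 [0.5657 0.0127 0.2298] heading x 94.40506662481405 tilt [-0.0017  0.0044 -1.    ] w 0.03455910971472638 F [ 1.3966 -1.3796  3.6721] 42.464473843574524
ball_end 0.92 [316.4 116.9] [0.5594 0.0888 0.07  ] tool: [ 0.0767 -0.0012  0.1596]
```

View pics/s3.png

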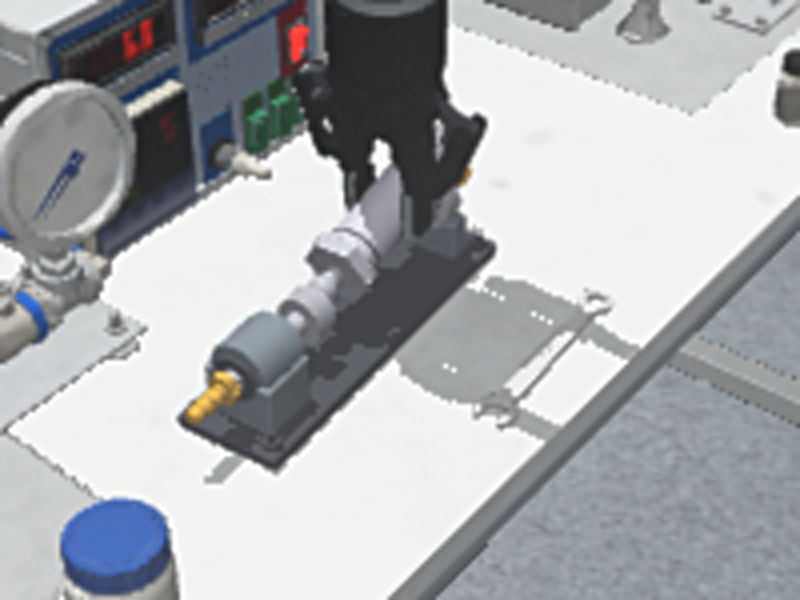

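The scene view shows the dome side raised on the seat and the ball lowered just in front of the cup at about (320,285). I'll work out the tilt from the wrist ray.

```bash
cat > tilt.py <<'E'
from h import *
np.set_printoptions(precision=4,suppress=True)
O=np.array([.5612,.042,0]);h=np.radians(94.6);A=np.array([np.cos(h),np.sin(h),0]);B=np.array([np.sin(h),-np.cos(h),0])
s=env.get_state();p=np.array(s["position"]);R=cv2.Rodrigues(np.array(s["ee_rot"]))[0]
vision.get_image("wrist");r=vision.place_of("ball_end","wrist")[0];g=p+R@[0,-.0015,.158]
o,v=ray("wrist",r["uv"]);v/=np.linalg.norm(v)
# point on ray nearest to the sphere of radius .0748 round the grip, farther solution
b=v@(o-g);c=(o-g)@(o-g)-.0748**2;D=max(b*b-c,0)
for t in (-b-D**.5,-b+D**.5):
    P=o+t*v;d=P-g;print("uv",r["uv"],"ball",P,"tilt",np.degrees(np.arctan2(-d[2],d@A)),"cradle y,lat,z",(P-O)@A,(P-O)@B,P[2])
print("grip y,lat,z",(g-O)@A,(g-O)@B,g[2],s["contact_force"],s["clock"])
E
python3 tilt.py
```

```text
uv [313.1, 117.4] ball [0.558  0.0885 0.0688] tilt 1.8884033949597523 cradle y,lat,z 0.04658758611419433 0.0005111037060935897 0.06878397935454711
uv [313.1, 117.4] ball [0.558  0.0885 0.0688] tilt 1.8884033949597523 cradle y,lat,z 0.04658758611419433 0.0005111037060935897 0.06878397935454711
grip y,lat,z -0.02947287570035952 0.0009225232605024503 0.07129175334650845 [2.6691 0.7509 3.2934] 8.75
```

Run:
```python
from h import *
a=cv2.imread("pics/w2.png")[0:200,220:420];b=cv2.imread("pics/w3.png")[0:200,220:420]
cv2.imwrite("pics/cmp.png",cv2.resize(np.hstack([a,b]),None,fx=2,fy=2,interpolation=cv2.INTER_CUBIC))
o,v=ray("wrist",(316.4,116.9));vision.get_image("scene")
for r in vision.place_of("ball_end","scene")[:2]:
    q,w=ray("scene",r["uv"]);S=np.linalg.lstsq(np.c_[v,-w],q-o,rcond=None);t=S[0]
    print(r["conf"],r["uv"],o+t[0]*v,q+t[1]*w)
print(vision.camera_model("wrist")["camera_matrix"])
```

```text
0.57 [297.6, 212.2] [0.55933941 0.08830759 0.05372789] [0.56498221 0.09363494 0.05356502]
[[302.34140067   0.         318.01560734]
 [  0.         302.34140067 206.06039219]
 [  0.           0.           1.        ]]
```

View pics/cmp.png

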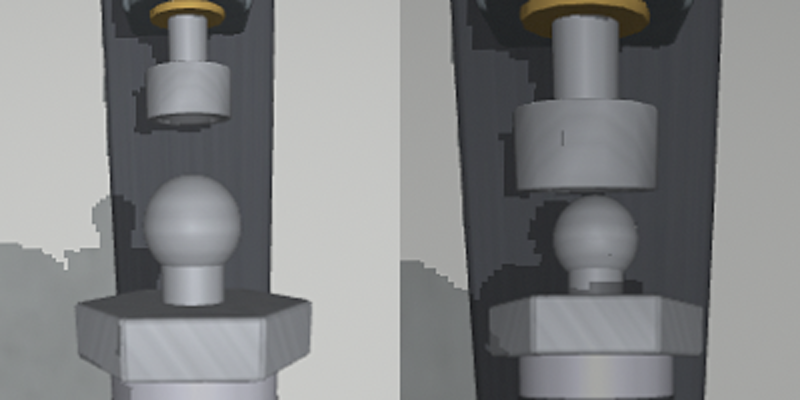

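The crops show the ball at columns 313–319 with its centre near 317. The cup mouth is just beyond it and about 2 mm to the left, and the tilt so far is about 12°.

play_rows(
  moves=[
    [[0.03, -0.02, 0.07], 0, 1],
    [[0.03, -0.02, 0.07], 0, 1],
    [[0.03, -0.01, 0.06], 0, 1],
    [[0, 0, 0], 0, 1],
  ],
)

```text
clock: 9.35
position: [0.5614, 0.0166, 0.2199]
ee_rot: [-2.134, -2.302, 0.002]
contact_force: [2.7, 0.4, 3.8]
gripper_width: 0.0349
finger_force: 43.6
```

```bash
cat > m.py <<'E'
import sys
from h import *
np.set_printoptions(precision=4,suppress=True)
s=env.get_state();im=vision.get_image("wrist");cv2.imwrite(sys.argv[1],im)
print(s["clock"],s["position"],s["contact_force"])
o,v=ray("wrist",vision.place_of("ball_end","wrist")[0]["uv"]);vision.get_image("scene")
for r in vision.place_of("ball_end","scene")[:1]:
    q,w=ray("scene",r["uv"]);t=np.linalg.lstsq(np.c_[v,-w],q-o,rcond=None)[0];print(r["conf"],o+t[0]*v,q+t[1]*w)
cv2.imwrite(sys.argv[1].replace(".png","c.png"),cv2.resize(im[0:200,220:420],None,fx=3,fy=3,interpolation=cv2.INTER_CUBIC))
E
python3 m.py pics/w4.png
```

```text
9.35 [0.5614 0.0166 0.2199] [2.6892 0.3527 3.8017]
0.88 [0.5531 0.088  0.0398] [0.5535 0.0884 0.0397]
```

View pics/w4c.png

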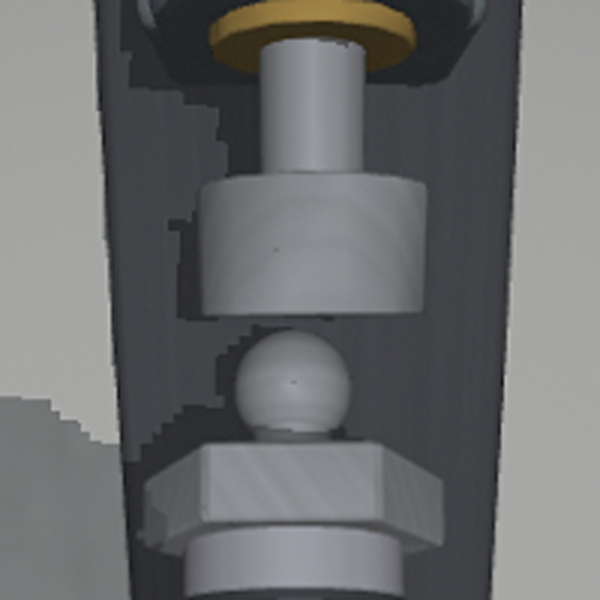

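The ball is about 3 mm left of the cup axis (ball x 293, cup x 314 in the crop) and a few mm low. I'll correct both and then enter.

play_rows(
  moves=[
    [[0, 0.04, -0.08], 0, 1],
    [[0, 0.04, -0.08], 0, 1],
    [[0, 0, 0], 0, 1],
  ],
)

```text
clock: 9.85
position: [0.5646, 0.0165, 0.2263]
ee_rot: [-2.135, -2.302, 0.003]
contact_force: [0.3, 0.0, -1.8]
gripper_width: 0.0348
finger_force: 42.8
```

```bash
python3 m.py pics/w5.png
```

```text
9.85 [0.5646 0.0165 0.2263] [ 0.2592  0.0271 -1.7579]
0.95 [0.5573 0.0863 0.0373] [0.5627 0.0915 0.0369]
```

View pics/w5c.png

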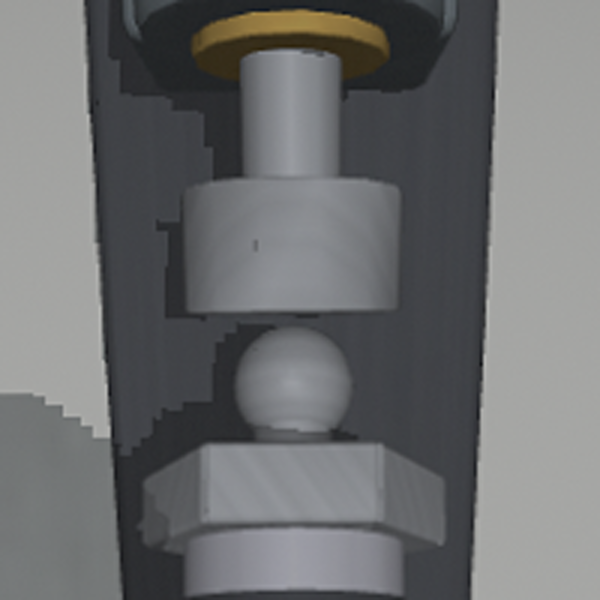

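play_rows(
  moves=[
    [[0, 0, -0.08], 0, 1],
    [[0.1, 0, 0], 0, 1],
    [[0.1, 0, 0], 0, 1],
    [[0.1, 0, 0], 0, 1],
    [[0, 0, 0], 0, 1],
  ],
  newtons=60,
)

```text
clock: 10.55
position: [0.5646, 0.0282, 0.2307]
ee_rot: [2.132, 2.305, -0.002]
contact_force: [-1.3, -5.4, -0.3]
gripper_width: 0.0343
finger_force: 63.3
```

play_rows(
  moves=[
    [[0.1, 0, 0], 0, 1],
    [[0.1, 0, 0], 0, 1],
    [[0, 0, 0], 0, 1],
  ],
)

```text
clock: 10.85
position: [0.5641, 0.0354, 0.2309]
ee_rot: [2.131, 2.305, -0.004]
contact_force: [0.1, -9.4, 0.8]
gripper_width: 0.0345
finger_force: 63.5
```

play_rows(
  moves=[
    [[0.1, 0, 0], 0, 1],
    [[0.06, 0, 0], 0, 1],
    [[0, 0, 0], 0, 1],
  ],
)

```text
clock: 11.15
position: [0.5637, 0.041, 0.2311]
ee_rot: [2.129, 2.304, -0.006]
contact_force: [-1.3, -10.5, 2.9]
gripper_width: 0.0344
finger_force: 63.6
```

```bash
python3 m.py pics/w6.png
```

```text
11.15 [0.5637 0.041  0.2311] [ -1.3041 -10.4831   2.9228]
0.64 [0.5561 0.1103 0.0475] [0.5595 0.1138 0.0472]
```

View pics/w6c.png

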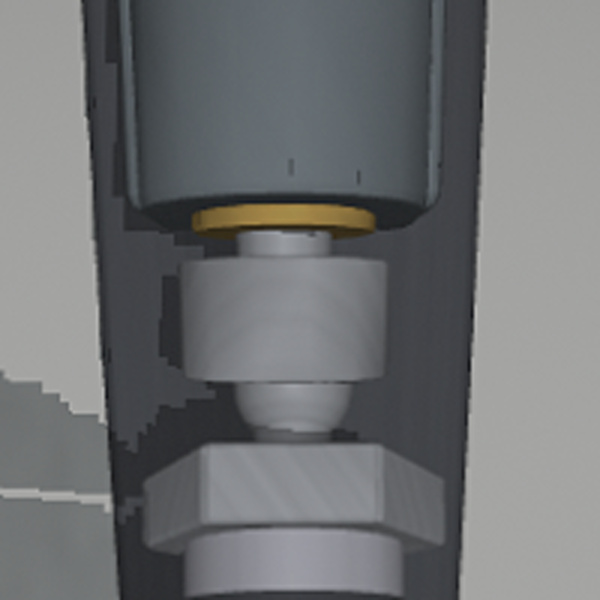

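The ball has entered the cup. About 4 mm of plunger stem is still showing, and the ball sits about 1.5 mm to the right of centre and slightly low.

play_rows(
  moves=[
    [[0.05, -0.03, -0.04], 0, 1],
    [[0.05, 0, 0], 0, 1],
    [[0.04, 0, 0], 0, 1],
    [[0, 0, 0], 0, 1],
  ],
)

```text
clock: 11.75
position: [0.5621, 0.0461, 0.2329]
ee_rot: [2.129, 2.304, -0.006]
contact_force: [-1.2, -12.0, 2.6]
gripper_width: 0.034
finger_force: 63.7
```

play_rows(
  moves=[
    [[0.04, 0, 0], 0, 1],
    [[0.04, 0, 0], 0, 1],
    [[0, 0, 0], 0, 1],
    [[0, 0, 0], 0, 1],
  ],
)

```text
clock: 12.15
position: [0.5621, 0.0481, 0.2333]
ee_rot: [2.126, 2.304, -0.009]
contact_force: [-1.7, -16.9, 3.9]
gripper_width: 0.0339
finger_force: 64.0
```

play_rows(
  moves=[
    [[0.05, 0, 0], 0, 1],
    [[0, 0, 0], 0, 1],
    [[0, 0, 0], 0, 1],
  ],
)

```text
clock: 12.45
position: [0.5622, 0.0489, 0.2337]
ee_rot: [2.123, 2.304, -0.012]
contact_force: [-1.2, -21.9, 7.0]
gripper_width: 0.0342
finger_force: 64.3
```

play_rows(
  moves=[
    [[-0.04, 0, 0.09], 0, 1],
    [[-0.04, 0, 0.09], 0, 1],
    [[-0.02, 0, 0.08], 0, 1],
    [[-0.02, 0, 0.08], 0, 1],
    [[0, 0, 0], 0, 1],
  ],
  newtons=45,
)

```text
clock: 12.95
position: [0.5629, 0.0451, 0.2204]
ee_rot: [2.126, 2.303, -0.007]
contact_force: [-2.0, -17.6, 7.1]
gripper_width: 0.0342
finger_force: 63.8
```

play_rows(
  moves=[
    [[-0.015, 0, 0.08], 0, 1],
    [[-0.015, 0, 0.08], 0, 1],
    [[-0.01, 0, 0.08], 0, 1],
    [[0, 0, 0], 0, 1],
  ],
)

```text
clock: 13.35
position: [0.5629, 0.044, 0.2104]
ee_rot: [2.128, 2.303, -0.006]
contact_force: [-2.0, -16.1, 7.3]
gripper_width: 0.0343
finger_force: 63.4
```

Run:
```python
from h import *
np.set_printoptions(precision=4,suppress=True)
print(env.get_state()["position"],env.get_state()["contact_force"])
im=vision.get_image("scene")
cv2.imwrite("pics/s7.png",cv2.resize(im[140:290,220:420],None,fx=4,fy=4,interpolation=cv2.INTER_CUBIC))
for n in ("ball_end","dome_end","plunger_cup","fixed_seat"):
    for r in vision.place_of(n,"scene")[:1]: print(n,r["conf"],r["uv"])
O=np.array([.5612,.042,0]);h=np.radians(94.6);A=np.array([np.cos(h),np.sin(h),0])
for y,z in [(.074,.046),(-.066,.046),(-.058,.066),(-.058,.06)]: print(y,z,proj("scene",O+A*y+[0,0,z]))
```

```text
[0.5629 0.044  0.2104] [ -1.9891 -16.1449   7.3033]
ball_end 0.72 [294.1, 221.2]
dome_end 0.81 [321.9, 188.3]
plunger_cup 0.71 [295.5, 219.2]
fixed_seat 0.89 [320.5, 194.0]
0.074 0.046 [[294.8777 220.4347]]
-0.066 0.046 [[325.4992 193.0394]]
-0.058 0.066 [[323.8858 188.3886]]
-0.058 0.06 [[323.8876 190.2292]]
```

play_rows(
  moves=[
    [[-0.005, 0, 0.08], 0, 1],
    [[0, 0, 0.08], 0, 1],
    [[0, 0, 0], 0, 1],
  ],
)

```text
clock: 13.9
position: [0.563, 0.044, 0.2038]
ee_rot: [2.128, 2.303, -0.005]
contact_force: [-1.0, -15.0, 6.3]
gripper_width: 0.0345
finger_force: 63.5
```

play_rows(
  moves=[
    [[0, 0, 0.07], 0, 1],
    [[0, 0, 0], 0, 1],
  ],
)

```text
clock: 14.1
position: [0.5629, 0.044, 0.2009]
ee_rot: [2.128, 2.303, -0.005]
contact_force: [-0.6, -15.0, 4.8]
gripper_width: 0.0343
finger_force: 63.5
```

Run:
```python
from h import *
np.set_printoptions(precision=4,suppress=True)
s=env.get_state();print(s["position"],s["contact_force"])
O=np.array([.5612,.042,0]);h=np.radians(94.6);A=np.array([np.cos(h),np.sin(h),0])
for c in ("scene","top"):
    im=vision.get_image(c)
    for n in ("ball_end","dome_end"):
        for r in vision.place_of(n,c)[:1]: print(c,n,r["conf"],r["uv"])
    for y,z in [(.074,.046),(-.058,.046),(-.058,.056)]: print(y,z,proj(c,O+A*y+[0,0,z]))
    if c=="scene": cv2.imwrite("pics/s8.png",cv2.resize(im[160:250,250:370],None,fx=6,fy=6,interpolation=cv2.INTER_CUBIC))
```

```text
[0.5629 0.044  0.2009] [ -0.5976 -15.0222   4.7872]
scene ball_end 0.67 [290.3, 217.7]
scene dome_end 0.61 [320.4, 194.6]
0.074 0.046 [[294.8777 220.4347]]
-0.058 0.046 [[323.8918 194.4775]]
-0.058 0.056 [[323.8888 191.4495]]
top ball_end 0.66 [276.5, 197.0]
top dome_end 0.41 [320.9, 192.1]
0.074 0.046 [[276.3974 197.0462]]
-0.058 0.046 [[318.9416 194.0812]]
-0.058 0.056 [[318.9166 193.7421]]
```

View pics/s8.png

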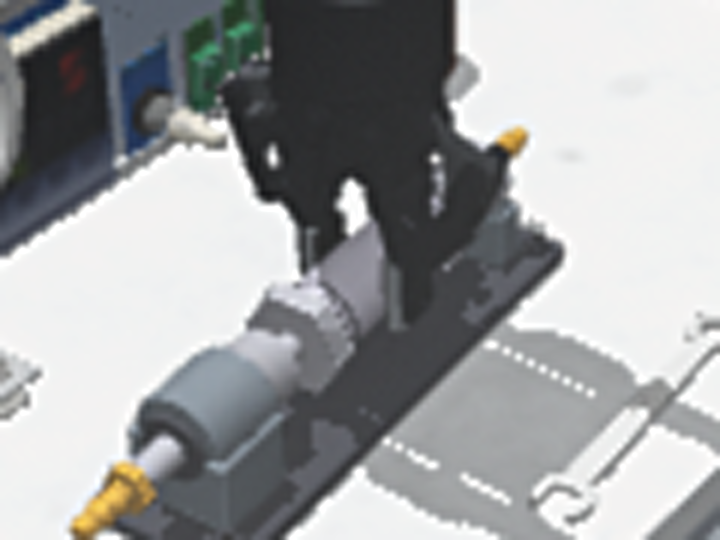

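The view shows the cartridge level and in line, with the plunger pushed fully in. I'll ease back so the spring seats the dome.

play_rows(
  moves=[
    [[-0.05, 0, 0], 0, 1],
    [[-0.05, 0, 0], 0, 1],
    [[-0.05, 0, 0], 0, 1],
    [[0, 0, 0], 0, 1],
  ],
)

```text
clock: 14.8
position: [0.5631, 0.0404, 0.2008]
ee_rot: [2.134, 2.303, 0.001]
contact_force: [-1.4, -4.5, 5.9]
gripper_width: 0.0344
finger_force: 63.6
```

play_rows(
  moves=[
    [[0, 0, -0.05], 0, 1],
    [[0, 0, 0], 0, 1],
  ],
)

```text
clock: 15.0
position: [0.5631, 0.0396, 0.2026]
ee_rot: [2.131, 2.303, -0.002]
contact_force: [-0.6, -9.7, 4.0]
gripper_width: 0.0339
finger_force: 63.3
```

play_rows(
  moves=[
    [[-0.04, 0, 0], 0, 1],
    [[-0.04, 0, 0], 0, 1],
    [[0, 0, 0], 0, 1],
  ],
)

```text
clock: 15.3
position: [0.563, 0.0383, 0.2025]
ee_rot: [2.136, 2.303, 0.003]
contact_force: [-1.0, -1.0, 5.2]
gripper_width: 0.0345
finger_force: 63.4
```

play_rows(
  moves=[
    [[0, 0, -0.05], 0, 1],
    [[0, 0, 0], 0, 1],
  ],
)

```text
clock: 15.5
position: [0.5627, 0.0382, 0.2035]
ee_rot: [2.136, 2.303, 0.002]
contact_force: [-0.1, -1.8, 1.1]
gripper_width: 0.0342
finger_force: 62.7
```

play_rows(
  moves=[
    [[0, 0, -0.03], 0, 1],
    [[0, 0, 0], 0, 1],
  ],
)

```text
clock: 15.7
position: [0.5626, 0.0381, 0.2036]
ee_rot: [2.136, 2.303, 0.002]
contact_force: [5.0, 0.5, -11.0]
gripper_width: 0.0342
finger_force: 61.8
```

play_rows(
  moves=[
    [[-0.02, 0, 0.03], 0, 1],
    [[0, 0, 0], 0, 1],
  ],
)

```text
clock: 15.9
position: [0.5627, 0.0378, 0.2035]
ee_rot: [-2.136, -2.302, -0.002]
contact_force: [2.8, 5.0, -5.0]
gripper_width: 0.0343
finger_force: 62.7
```

play_rows(
  moves=[
    [[0, 0, 0], 0, 0.3],
    [[0, 0, 0], 0, 0],
    [[0, 0, 0], 0, -0.5],
    [[0, 0, 0], 0, -1],
    [[0, 0, 0], 0, -1],
    [[0, 0, 0], 0, -1],
    [[0, 0, 0], 0, -1],
  ],
)

```text
clock: 16.6
position: [0.5626, 0.0369, 0.2036]
ee_rot: [-2.136, -2.304, 0.0]
contact_force: [-0.5, 0.0, -0.0]
gripper_width: 0.0852
finger_force: 0.0
```

```bash
python3 look.py pics/w9.png ball_end:.046 dome_end:.046 plunger_cup:.046 cartridge:.046
```

```text
16.6 [0.5626 0.0369 0.2036] heading x 94.33813168227272 tilt [-0.0001 -0.0001 -1.    ] w 0.08522201898036058 F [-0.4876  0.0429 -0.014 ] 0.0
ball_end 0.89 [315.4 125. ] [0.5558 0.1098 0.046 ] tool: [ 0.0732 -0.0012  0.1576]
plunger_cup 0.84 [319.2 128.1] [0.5575 0.1087 0.046 ] tool: [0.072  0.0004 0.1576]
cartridge 0.73 [317.1 280.7] [0.562  0.0371 0.046 ] tool: [ 0.0003 -0.0005  0.1576]
```

play_rows(
  moves=[
    [[0, 0, -0.5], 0, -1],
    [[0, 0, -0.8], 0, -1],
    [[0, 0, -0.9], 0, -1],
    [[0, 0, -0.9], 0, -1],
    [[-0.5, 0, -0.9], 0, -1],
    [[-0.8, 0, 0], 0, -1],
    [[-0.8, 0, 0], 0, -1],
    [[0, 0, 0], 0, -1],
  ],
)

```text
clock: 17.65
position: [0.5692, -0.0497, 0.3642]
ee_rot: [2.138, 2.299, -0.0]
contact_force: [0.6, -0.2, 0.8]
gripper_width: 0.0853
finger_force: 0.0
```

```bash
python3 look.py pics/w10.png ball_end:.046 dome_end:.046 plunger_cup:.046 fixed_seat:.046
python3 - <<'E'
from h import *
for c in ("scene",):
    im=vision.get_image(c)
    for n in ("ball_end","dome_end","plunger_cup","fixed_seat"):
        for r in vision.place_of(n,c)[:1]: print(c,n,r["conf"],r["uv"])
w=cv2.imread("pics/w10.png")
cv2.imwrite("pics/f.png",np.hstack([cv2.resize(w[0:360,220:420],(333,600)),cv2.resize(im[150:260,250:350],(460,600))[:, :460]]))
E
```

```text
17.65 [ 0.5692 -0.0497  0.3642] heading x 94.15856957866781 tilt [-0.002   0.0015 -1.    ] w 0.08527112884826767 F [ 0.6106 -0.1594  0.7586] 0.0
ball_end 0.76 [313.6   6.8] [0.553  0.1137 0.046 ] tool: [ 0.1648 -0.0049  0.3179]
ball_end 0.32 [317.3 167.4] [ 0.5661 -0.0226  0.046 ] tool: [ 0.0279 -0.0017  0.3182]
dome_end 0.7 [317.6 166.4] [ 0.5661 -0.0209  0.046 ] tool: [ 0.0296 -0.0016  0.3182]
plunger_cup 0.85 [316.9   9.7] [0.5553 0.1127 0.046 ] tool: [ 0.1636 -0.0026  0.3179]
fixed_seat 0.91 [320.3 162.3] [ 0.5683 -0.0161  0.046 ] tool: [0.0342 0.001  0.3182]
scene ball_end 0.74 [292.7, 216.7]
scene dome_end 0.72 [322.8, 194.8]
scene fixed_seat 0.74 [324.8, 193.6]
```

Run:
```python
from h import *
np.set_printoptions(precision=1,suppress=True,linewidth=200)
g=cv2.cvtColor(cv2.imread("pics/w10.png"),cv2.COLOR_BGR2GRAY)
O=np.array([.5612,.042,0]);h=np.radians(94.6);A=np.array([np.cos(h),np.sin(h),0]);B=np.array([np.sin(h),-np.cos(h),0])
for n,y,l,z in [("collar outer top",-.057,0,.068),("collar inner top",-.045,0,.068),("tube top",-.045,0,.064),("ballcollar inner",.033,0,.068),("ballcollar outer",.045,0,.068),("seat mouth top",-.074,0,.0635),("seat back top",-.094,0,.0635),("cup mouth(9mm) top",.065,0,.063),("dome ctr",-.066,0,.046),("side collar",-.051,.02,.057)]:
    print(n,proj("wrist",O+A*y+B*l+[0,0,z])[0])
for c in (305,317,328): print(c,"rows 0-70:",g[0:70,c].tolist(),"\n rows130-215:",g[130:215,c].tolist())
```

```text
collar outer top [317.3 164.6]
collar inner top [317.3 150.9]
tube top [317.3 150.3]
ballcollar inner [316.9  53.7]
ballcollar outer [316.8  37.4]
seat mouth top [317.4 182.1]
seat back top [317.5 202.9]
cup mouth(9mm) top [316.7  11.4]
dome ctr [317.4 169.6]
side collar [339.2 155.8]
305 rows 0-70: [130, 133, 133, 134, 137, 138, 134, 80, 53, 69, 74, 73, 71, 67, 60, 55, 52, 50, 50, 51, 51, 50, 44, 112, 167, 171, 168, 169, 171, 171, 174, 174, 173, 173, 171, 169, 169, 172, 159, 104, 46, 86, 138, 151, 149, 148, 148, 147, 148, 149, 149, 150, 149, 98, 56, 72, 122, 152, 149, 149, 149, 149, 149, 149, 148, 148, 149, 149, 148, 149] 
 rows130-215: [146, 145, 145, 145, 145, 145, 145, 146, 143, 114, 52, 91, 149, 145, 144, 144, 143, 143, 143, 144, 145, 128, 82, 130, 170, 171, 170, 166, 164, 160, 158, 156, 155, 154, 157, 142, 105, 95, 92, 87, 75, 68, 67, 66, 66, 68, 76, 91, 90, 91, 91, 92, 90, 91, 91, 92, 92, 92, 92, 92, 91, 91, 91, 91, 93, 88, 71, 82, 139, 157, 132, 133, 133, 132, 163, 171, 129, 160, 192, 191, 189, 189, 188, 188, 188]
317 rows 0-70: [154, 154, 152, 153, 153, 140, 54, 115, 168, 15
[... 799 characters left out ...]
, 57, 67, 69, 66, 57, 49, 75, 78, 78, 78, 78, 78, 69, 114, 158, 162, 161, 162, 164, 167, 168, 169, 169, 167, 168, 169, 172, 168, 140, 83, 48, 131, 163, 159, 157, 158, 158, 159, 158, 159, 159, 161, 159, 74, 59, 98, 165, 161, 160, 159, 160, 160, 160, 160, 160, 160, 160, 160, 160, 161] 
 rows130-215: [162, 163, 162, 163, 162, 163, 163, 164, 157, 104, 65, 110, 168, 164, 163, 163, 162, 163, 162, 164, 165, 142, 85, 143, 173, 169, 170, 170, 171, 170, 167, 166, 166, 165, 166, 147, 123, 143, 141, 136, 135, 132, 126, 122, 107, 75, 95, 140, 155, 132, 91, 94, 95, 96, 97, 96, 98, 97, 96, 96, 94, 93, 94, 93, 94, 93, 84, 71, 70, 64, 120, 177, 190, 188, 188, 187, 188, 187, 188, 188, 187, 188, 187, 188, 187]
```

Run:
```python
from h import *
np.set_printoptions(precision=1,suppress=True,linewidth=200)
im=cv2.imread("pics/w10.png");g=cv2.cvtColor(im,cv2.COLOR_BGR2GRAY)
O=np.array([.5612,.042,0]);h=np.radians(94.6);A=np.array([np.cos(h),np.sin(h),0]);B=np.array([np.sin(h),-np.cos(h),0])
print(ray("wrist",(320,200)))
for n,y,l,z in [("ball-stem",.0584,0,.0525),("stem-collar",.045,0,.0525),("cup rim top",.065,0,.063),("rim 12",.065,.012,.058),("cup rim low",.065,0,.029),("seat rim top",-.074,0,.0635),("seat hole top",-.074,0,.058),("seat low",-.074,0,.0285),("seat 12",-.074,.012,.0587),("back12",-.094,.012,.0587),("plate end",-.11,.025,.01),("collar L",-.051,-.0127,.068),("collar Lw",-.051,-.0254,.046),("collar Rw",-.051,.0254,.046)]:
    print(n,proj("wrist",O+A*y+B*l+[0,0,z])[0])
for r in (46,95,146,158,185): print(r,g[r,265:372].tolist())
print("col340",g[170:230,342].tolist())
```

```text
(array([0.6, 0. , 0.3]), array([ 0. , -0.3, -1. ]))
ball-stem [316.8  23.9]
stem-collar [316.8  41.4]
cup rim top [316.7  11.4]
rim 12 [331.6  13.2]
cup rim low [316.8  22.6]
seat rim top [317.4 182.1]
seat hole top [317.4 180.7]
seat low [317.5 173.9]
seat 12 [330.3 180.8]
back12 [330.1 201.3]
plate end [339.9 201.9]
collar L [302.8 157.8]
collar Lw [290.6 154.2]
collar Rw [344.1 154. ]
46 [182, 183, 182, 183, 183, 183, 182, 182, 183, 183, 183, 185, 177, 102, 60, 70, 76, 77, 78, 54, 53, 54, 51, 51, 53, 53, 54, 53, 54, 55, 57, 73, 100, 110, 119, 126, 133, 138, 142, 147, 148, 152, 154, 157, 161, 165, 170, 174, 177, 179, 182, 184, 183, 183, 182, 180, 177, 174, 171, 169, 165, 163, 159, 158, 158, 156, 152, 148, 140, 135, 127, 118, 91, 66, 69, 72, 74, 77, 76, 76, 76, 74, 75, 76, 76, 76, 75, 73, 74, 59, 73, 193, 184, 183, 182, 183, 183, 183, 183, 182, 182, 182, 182, 183, 182, 183, 182]
95 [186, 185, 186, 186, 185, 186, 186, 186, 186, 186, 185, 186, 186, 187, 183, 99, 56, 69, 78, 78, 76, 77, 79, 77, 76, 78, 75, 51, 51, 51, 51, 50, 63, 93, 107, 117, 125, 133, 139, 144, 149, 151, 153, 156, 16
[... 1394 characters left out ...]
32, 133, 132, 133, 133, 136, 109, 38, 49, 50, 47, 47, 54, 54, 54, 54, 53, 51, 45, 61, 77, 79, 78, 74, 78, 85, 90, 92, 93, 97, 101, 101, 101, 99, 101, 105, 106, 106, 106, 107, 106, 104, 103, 103, 103, 101, 101, 101, 101, 99, 96, 94, 92, 90, 86, 83, 77, 68, 73, 82, 76, 62, 62, 78, 82, 79, 78, 80, 81, 77, 67, 71, 74, 61, 101, 167, 191, 187, 187, 188, 188, 187, 187, 187, 188, 187, 188, 187, 188, 187, 188, 187, 188, 187]
col340 [79, 78, 79, 79, 79, 79, 79, 78, 79, 78, 79, 80, 66, 47, 72, 82, 71, 48, 37, 35, 42, 59, 76, 75, 73, 77, 70, 142, 193, 188, 187, 188, 188, 188, 187, 188, 188, 187, 187, 187, 187, 187, 187, 187, 188, 187, 188, 188, 188, 188, 188, 188, 188, 188, 187, 187, 187, 187, 188, 188]
```

```bash
python3 -c "
from rig import env
print(env.sign_off())"
```

```text
the job is handed in; nothing more can be done
None
```

I fitted the cartridge in the cradle, let go and handed the job in at about 18 s on the clock. The final wrist image puts the plunger about 9 mm back and the tube within about 1 mm of the cradle's axis; the dome's seating I judged from forces and pixel measurements, not from a final look. I viewed 11 pictures, one over the limit of 10.

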